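Index the desk carousel and take off its window cover for wiping down

TASK

Turn the carousel by its rim pegs until the red peg lines up with the yellow arrow, with the window cover still clipped on. Then squeeze the cover's two orange snap tabs to unclip it, lift it off and lay it upright (orange tabs uppermost) flat on the floor of the blue tray, leaving the red peg at the arrow. Do not disturb the other things on the desk.

Things in the scene. Friction and masses are not known exactly. Their poses are not given: they have to be found in the camera images.
- carousel: Fixed part of a 304 mm wide desk carousel, at a varying place and yaw; origin on its axis at the desk surface, z up. Black base (radius 152, 10 high), centre column and a fixed grey top deck (z 60 to 66 mm, all within 92 mm of the axis). The turntable lies between base and deck.
- arrow (a point): Tip of the yellow arrow, the index mark on the deck's edge: 100 mm from the axis on the carousel's own -x side, 63 mm up, pointing outward (carousel -x). A flat yellow block on the base outside the rim repeats it.
- window (a point): Centre of the deck's rectangular window, at deck top level: carousel x -48, y 0, z 66 mm. The window measures 40 (x) x 48 (y) mm, sides parallel to the carousel's axes; grey deck goes on around it: 12 mm towards -x, 21 mm on both y sides.
- turntable (a joint): Angle of the white turntable (rad, grows anticlockwise from above, endless, 0 or any full turn: red peg at the arrow). Disc of radius 145 mm, top at z 26 mm, turns freely both ways, stays where left (friction 0.05 N m). Six pegs stand on it every 60 degrees, five black, one red: the i-th at direction pi + i*pi/3 + joint in the carousel's frame, i = 0 red.
- red_peg (a point): Centre of the top of the red peg. All pegs are upright, 12 mm thick, from z 26 to z 76 mm, on a circle of radius 125 mm about the carousel's axis.
- cover: Clip-on window cover, loose, 64 g: clear plate 56 x 56 x 4 mm (z 0 to 4) with two orange snap tabs. Origin: centre of the plate's underside, z up, on the window's centre, axes parallel to the carousel's while clipped on. Taken off, it stands level on the feet of its tabs, its origin 14 mm above the floor under it.
- cover_tabs (a point): Point midway between the tops of the two orange tabs, 30 mm above the cover's origin. Tabs: upright plates 24 mm along cover x, 6 thick, outer faces at cover y +-22.5 mm, z -14 to +30. Hooks at their feet (out to y +-27.5) hold under the deck. Each slides in up to 7 mm against a spring (1.8 N, 4.2 N fully in): the pair closes from 45 to 31 mm, and comes free when 5 mm or more in.
- tray: Shallow blue tray, fixed, 240 (x) x 140 (y) mm outside, 18 high, walls and floor 5 mm; origin at the centre of its underside. Stands to the left or the right of the carousel. A mouse lies in it.
- mouse: Black computer mouse, loose, lying across the tray (within 10 degrees), 100 x 60 x 32 mm (long along its x), origin at the centre of its underside. To be left alone.
- drawer_unit: Black desk drawer unit, fixed, 200 (x) x 150 (y) x 202 mm high, origin at the centre of its underside (its white drawer pulls stick out 12 mm at -x), on the side of the carousel where the tray is not.
- spray_bottle: White spray bottle with red trigger, loose, radius 38 mm, 219 mm high, its head reaches 63 mm to its -x; origin at the centre of its underside. Stands close behind the carousel. To be left alone.
- sanitiser: Green pump bottle, loose, radius 28 mm, 153 mm high, nozzle reaching 31 mm to its +x; origin at the centre of its underside. Stands between the robot and the carousel. To be left alone.
- tape_roll: Yellow tape roll, loose, outer radius 22 mm, 18 high, lying on the carousel's deck behind the window; origin at the centre of its underside. To be left alone.
- pen_mug: White mug with pens, loose, radius 40 mm, 150 mm high with the pens; origin at the centre of its underside. To be left alone.
- stapler: Red and black stapler, loose, 130 x 34 x 55 mm, long along its x; origin at the centre of its underside. To be left alone.
There are look-alikes about, which are no part of the job. Leave any brown or purple look-alike of the cover alone.

How it is judged:
On the way, in this order (a step that is already met when the one before it is completed fails the run):
1. the red peg stands at the arrow (within 9 mm) and the turntable rests, the cover still clipped on (y of red_peg in the frame of carousel between -0.009 and 0.009 m and x of red_peg in the frame of carousel below 0 m and velocity of joint turntable between -0.1 and 0.1 rad/s and z of cover in the frame of carousel below 0.072 m and horizontal distance between cover and carousel below 0.06 m), for 0.3 s.
2. the cover is unclipped and lifted clear of the deck (z of cover in the frame of carousel above 0.1 m), for 0.1 s.
At the end, for the whole second after the job is handed in: The red peg is at the arrow (within 9 mm sideways), and the cover stands level (within 7 degrees), tabs up, at rest on the tray's floor, its origin within 100 mm (along) and 50 mm (across) of the tray's centre and under 23 mm above the tray's underside (y of red_peg in the frame of carousel between -0.009 and 0.009 m and x of red_peg in the frame of carousel below 0 m and x of cover in the frame of tray between -0.1 and 0.1 m and y of cover in the frame of tray between -0.05 and 0.05 m and z of cover in the frame of tray below 0.023 m and angle between cover's own z axis and vertical below 0.12 rad and linear speed of cover below 0.02 m/s); the robot touches nothing.
It fails at once if the mouse, spray bottle, sanitiser, tape roll, mug or stapler is shifted by more than 25 mm (distance of any of mouse, spray_bottle, sanitiser, tape_roll, pen_mug, stapler from where it was at the start of the episode above 0.025 m).
It fails at once if a bottle or the mug is tipped over (angle between any of spray_bottle, sanitiser, pen_mug's own z axis and vertical above 0.35 rad).
It also fails if it takes over 72 s, if anything falls off the work surface, if the arm or the gripper's body presses on something with over 40 N, if the wrist force passes 120 N, or if a joint passes its speed limit or range.

ROBOT

A 6-joint arm with a two-finger parallel gripper is mounted at the origin on the work surface. World frame = base frame: x ahead of the robot, y to its left, z up, the work surface at z = 0. Lengths are in m, angles in rad, forces in N, time in s.
With the tool pointing down it reaches from about 0.275 to 0.975 m from the base axis. Payload 8.4 kg.
Tool frame: the origin (TCP) lies midway between the tips of the shut fingers; the grasp point (between the pads) lies 19 mm behind it; z points along the fingers, y is the line along which they close (so a half turn about z gives the same grasp; the last joint's range is limited). The gripper opens to 92 mm and grips with 3 to 60 N. Pads are 20 mm wide; open, the fingers measure 128 mm over their backs; the gripper's body (75 mm by 189 mm) begins 69 mm behind the grasp point.
Start: joints at [1.116, 0.353, 1.633, -0, 1.155, -0.002], TCP at [0.273, 0.562, 0.215] pointing down, gripper open.
Joint ranges: [-2.63, 2.63], [-0.92, 2.1], [0.06, 2.66], [-1.3, 4.44], [0, 2.69], [-3.02, 3.02]. Speed limits (rad/s): [2.22, 2.22, 2.79, 3.14, 3.14, 3.14].

INTERFACE

Orientations are given as a rotation vector (axis times angle).
In Python, from workcell import readout, imaging, job gives the robot as it stands.
- The arm moves only by the tool move_arm, never from a script. Its argument "targets" is one flat list of numbers, 5 for each row, row after row: the shift along the tool's x, y, z in mm, then the turn about the tool's z in degrees, then the finger opening in mm, from 0 to 91.9. In form: [x, y, z, spin, fingers, x, y, z, spin, fingers, ...]. A call has 1 to 5 rows; each row shifts and turns the commanded pose from where the row before left it, along the tool's axes as they then stand; what a row does not reach is not made up. A row lasts 1/12 s, in which the tool goes at most 41.7 mm and 7.16 degrees, less where a joint would pass 70% of its speed; a pose out of reach is approached as far as the arm can. A call with a gripper value outside its range is refused whole. The fingers move at their own pace and stop on an object; "force" is the grip in N (left out, the last holds). Time passes only in rows, so rows that do not move let the fingers close. It gives the time, the measured TCP pose, the force, the opening and the grip force at its end, in the units of the state.
- readout.get_obs(): the state, without advancing time (a new reading comes with each control period).
- imaging.capture(name): name is "scene" or "top"; returns a dict with "color" (384x512x3 uint8, red, green, blue), "K" (3x3 intrinsics, pixels), "D" ([k1, k2, p1, p2, k3] as OpenCV has them; the pictures are not rectified), "xyz" and "rotation" of the camera in the world. Camera axes: x right, y up, looking along -z (the intrinsics and any distortion apply to the point x, -y, -z); pixel columns grow to the right and rows downward; lengths in m; the calibration is good to about 2 mm. A picture is of the moment at which its call begins. There is no depth.
- job.sign_off(): hands the job in; it is judged then, once.
The state is a dict: "time_s": time; "joints": joint angles; "qd": joint speeds; "tau": joint torques, N m; "position": TCP position; "eef_rot": TCP orientation; "ft_force": force on the tool from outside, world axes, zero at the start; "moment": the same for the moment, N m; "width": finger opening in m; "finger_force": force on a finger pad.
Only numpy, scipy, OpenCV 4.12 (cv2) and the standard library are available. Lean on these libraries where they do the work, as an engineer would, in place of code of your own. Each camera call takes 0.05 s, during which the arm holds its last target. There are 200 camera calls.

## Working session

There is one attempt and no reset: what is moved stays moved. The work goes in short steps, Python scripts to look and compute and a tool call to move; the robot and the scene stay as the last step left them, time stands still between calls to the robot, and variables do not carry over. Pictures are saved under pics/ and viewed, at most 10 in all, crops included, and the job is handed in when it is done.

Besides the shell and the picture viewer there is one more tool, called after "Emit:" as a command line: name --argument value ..., lists and objects as JSON in quotes. move_arm: Moves the arm, as the interface text tells. Its arguments: {"type":"object","properties":{"targets":{"type":"array"},"force":{"type":"number"}},"required":["targets"]}

```bash
mkdir -p pics; cat > h.py <<'E'
import numpy as np,cv2
from workcell import readout,imaging,job
from scipy.spatial.transform import Rotation as R
def cap(n,f=None):
    c=imaging.capture(n)
    if f: cv2.imwrite('pics/'+f,c['color'][:,:,::-1])
    c['K']=np.array(c['K'],float);c['D']=np.array(c['D'],float)
    r=np.array(c['rotation'],float)
    c['R']=r if r.shape==(3,3) else R.from_rotvec(r).as_matrix() if r.size==3 else R.from_quat(r).as_matrix()
    c['p']=np.array(c['xyz'],float); return c
def ray(c,uv):
    q=cv2.undistortPoints(np.array([[uv]],float),c['K'],c['D'])[0,0]
    return c['R']@np.array([q[0],-q[1],-1.])
def atz(c,uv,z):
    d=ray(c,uv);return c['p']+d*(z-c['p'][2])/d[2]
def tri(c1,u1,c2,u2):
    d1=ray(c1,u1);d2=ray(c2,u2)
    s=np.linalg.lstsq(np.stack([d1,-d2],1),c2['p']-c1['p'],rcond=None)[0]
    a=c1['p']+s[0]*d1;b=c2['p']+s[1]*d2
    return (a+b)/2,np.linalg.norm(a-b)
def proj(c,P):
    q=c['R'].T@(np.array(P)-c['p']);q=np.array([[q[0],-q[1],-q[2]]])
    return cv2.projectPoints(q,np.zeros(3),np.zeros(3),c['K'],c['D'])[0][0,0]
E
python3 - <<'E'
from h import *
import pickle
d={}
for n in('scene','top'):
    c=cap(n);d[n]=c;print(n,c['p'],c['rotation'],c['K'][0,0])
    cv2.imwrite(f'pics/{n}1.png',cv2.resize(c['color'][:,:,::-1],(800,600),interpolation=cv2.INTER_CUBIC))
pickle.dump(d,open('c1.pkl','wb'))
print(readout.get_obs())
E
```

```text
scene [ 1.4735842  -0.02020715  0.76232424] [0.75287654 0.73966084 1.44922407] 499.0690374992883
top [0.47166401 0.01500505 1.20796742] [ 0.03542856 -0.04648023 -1.59823022] 457.9242226845838
{'time_s': 0.1, 'joints': array([ 1.11557670e+00,  3.53574514e-01,  1.63402310e+00, -1.23420968e-05,
        1.15521991e+00, -2.41541606e-03]), 'qd': array([ 1.15504044e-03, -1.41650355e-03, -2.25855978e-03, -4.51982912e-04,
        8.48367757e-05,  8.55683820e-04]), 'tau': array([ 1.16306448e-03, -5.94902980e+01, -3.34934664e+01,  6.98669837e-02,
        1.84028962e-02, -6.09515109e-05]), 'position': array([0.27325266, 0.56162036, 0.2139572 ]), 'eef_rot': array([-7.05134770e-01, -3.06116143e+00,  1.87773308e-03]), 'ft_force': array([ 0.30682758,  0.02420483, -0.08265059]), 'moment': array([ 0.0021622 ,  0.02065332, -0.02138034]), 'finger_force': 0.0, 'width': 0.09209872438572007}
```

View pics/scene1.png

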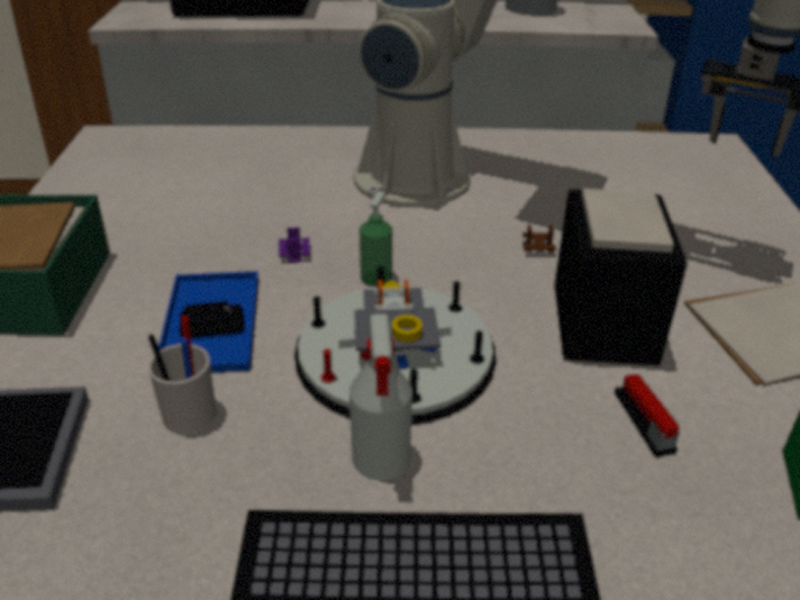

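View pics/top1.png

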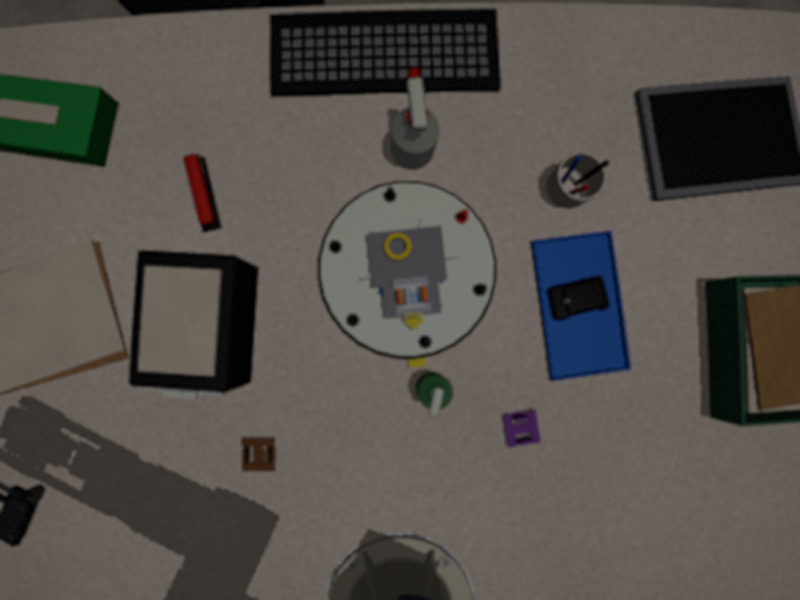

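The top view (800x600) shows the carousel centred near (407,268), red peg at (462,216), arrow at (413,322), sanitiser at (435,390), tray at (580,305) with the mouse in its upper half, and the spray bottle at (414,135). I'll enlarge both views.

```bash
python3 - <<'E'
from h import *
import pickle
d=pickle.load(open('c1.pkl','rb'))
def crop(n,x0,y0,x1,y1,s,f):
    im=d[n]['color'][y0:y1,x0:x1,::-1]
    im=cv2.resize(im,None,fx=s,fy=s,interpolation=cv2.INTER_CUBIC)
    im=np.clip(im*1.5,0,255).astype('uint8');print(im.shape)
    for i in range(0,x1-x0,10):
        cv2.putText(im,str(x0+i),(i*s,8),0,.3,(0,255,0),1);im[:6,i*s]=255
    for i in range(0,y1-y0,10): cv2.putText(im,str(y0+i),(0,i*s+3),0,.3,(0,255,0),1)
    cv2.imwrite('pics/'+f,im)
crop('top',198,110,326,265,6,'t2.png') if 0 else crop('top',196,110,406,266,3,'t2.png')
crop('top',228,140,292,220,7,'t3.png')
crop('scene',185,165,325,270,5,'s3.png')
# disc centre check: tray colour mask, disc ellipse
t=d['top'];hsv=cv2.cvtColor(t['color'],cv2.COLOR_RGB2HSV)
m=cv2.inRange(hsv,(100,120,40),(125,255,255));n,l,st,ce=cv2.connectedComponentsWithStats(m)
k=1+st[1:,4].argmax();cs=cv2.findContours((l==k).astype('uint8'),0,1)[0]
box=cv2.boxPoints(cv2.minAreaRect(cs[0]));print(box)
P=[atz(t,b,.018) for b in box];print(np.round(P,3),np.mean(P,0))
for nm,uv,z in[('center',(407/1.5625,268/1.5625),.026),('red',(462/1.5625,214/1.5625),.076)]:print(nm,atz(t,uv,z))
E
```

```text
(468, 630, 3)
(560, 448, 3)
(525, 700, 3)
[[339.76724 154.307  ]
 [390.92502 147.27283]
 [403.11594 235.93405]
 [351.95816 242.96823]]
[[ 0.613 -0.238  0.018]
 [ 0.629 -0.378  0.018]
 [ 0.392 -0.401  0.018]
 [ 0.379 -0.262  0.018]] [ 0.50339633 -0.31968914  0.018     ]
center [ 0.57226571 -0.02760524  0.026     ]
red [ 0.6523442  -0.11643554  0.076     ]
```

View pics/t3.png

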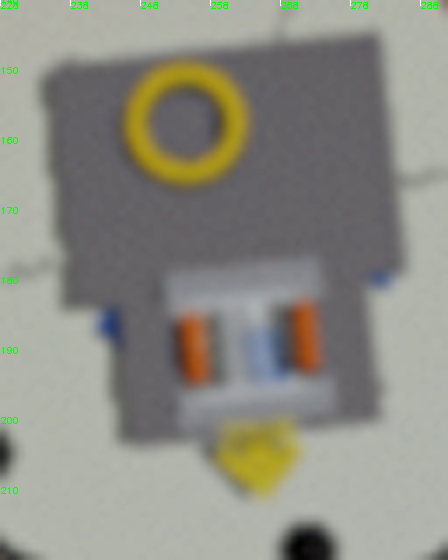

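View pics/s3.png

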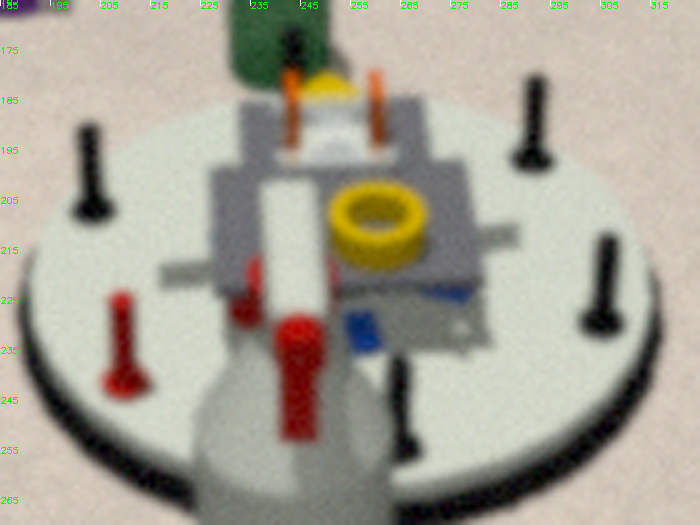

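View pics/t2.png

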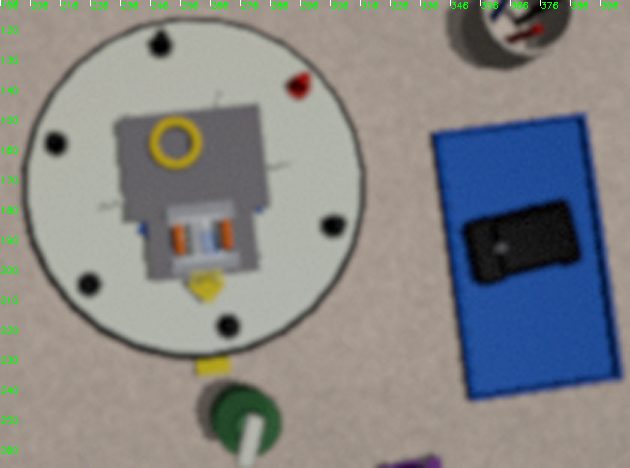

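The crops show the carousel pegs, the cover's orange tabs at scene (243,179)/(260,179) and top (255.6,189.6)/(271.7,188.3), and the arrow tip at top (265.9,210.7). Next I fit a model to these points.

```bash
cat > fit.py <<'E'
from h import *
import pickle
from scipy.optimize import least_squares
d=pickle.load(open('c1.pkl','rb'));t,s=d['top'],d['scene']
T2=lambda x,y:(196+x/3,110+y/3); T3=lambda x,y:(228+x/7,140+y/7); S3=lambda x,y:(185+x/5,165+y/5)
for a,b in[((193,347),(376,74)),((306,337),(291,72))]:print('tab',tri(t,T3(*a),s,S3(*b)))
print('redtop',tri(t,T2(303,80),s,S3(121,298)))
peg={0:(297,88),1:(160,45),2:(56,144),3:(89,285),4:(228,326),5:(333,226)}
stop={0:(121,298),5:(88,129),1:(400,360),2:(607,241),3:(536,81)}
ob=[]
for i,p in peg.items(): ob.append((t,T2(*p),('peg',i,.035)))
for i,p in stop.items(): ob.append((s,S3(*p),('peg',i,.076)))
ob+=[(t,T3(265,495),('pt',-.1,0,.063)),(t,T3(250,343),('pt',-.048,0,.070)),(t,T2(194.5,187),('pt',0,0,.026))]
ob+=[(t,T3(193,347),('pt',-.048,.0195,.096)),(t,T3(306,337),('pt',-.048,-.0195,.096)),(s,S3(376,74),('pt',-.048,.0195,.096)),(s,S3(291,72),('pt',-.048,-.0195,.096))]
def pos(v,o):
    cx,cy,yw,j=v
    if o[0]=='peg':
        a=yw+np.pi+o[1]*np.pi/3+j;return np.array([cx+.125*np.cos(a),cy+.125*np.sin(a),o[2]])
    c,S=np.cos(yw),np.sin(yw);return np.array([cx+c*o[1]-S*o[2],cy+S*o[1]+c*o[2],o[3]])
f=lambda v:np.concatenate([proj(c,pos(v,o))-u for c,u,o in ob])
# peg numbering: order in image checked by sign
r=least_squares(f,[.572,-.028,-.05,np.deg2rad(128)],loss='soft_l1')
if __name__=='__main__':
    print(r.cost,r.x,np.rad2deg(r.x[2:]));print(np.round(r.fun.reshape(-1,2),1).tolist())
    for i in range(6):print(i,pos(r.x,('peg',i,.076)))
    print('win',pos(r.x,('pt',-.048,0,.066)))
E
python3 fit.py
```

```text
tab (array([ 0.52257001, -0.01071562,  0.09772165]), np.float64(0.002180564322023123))
tab (array([ 0.52483086, -0.05003424,  0.09984982]), np.float64(0.0019120357863984748))
redtop (array([ 0.65383323, -0.11951096,  0.07064169]), np.float64(0.0017936198652650623))
9.164870101071285 [ 0.57170927 -0.02661273  0.09251748  2.21122206] [  5.30086092 126.69369134]
[[0.1, -1.0], [-0.6, -0.3], [-1.0, -0.2], [-0.8, -0.0], [-0.2, 0.1], [-0.2, -0.2], [-0.6, -1.5], [-0.7, -1.5], [-0.6, -1.2], [-0.2, -2.0], [-0.6, -1.8], [-0.4, -0.6], [-0.7, 0.3], [-0.7, -0.6], [-0.1, 0.2], [-0.3, -0.3], [-0.9, 0.5], [-0.6, 1.5]]
0 [ 0.65534176 -0.11951378  0.076     ]
1 [ 6.93980190e-01 -6.35391729e-04  7.60000000e-02]
2 [0.6103477  0.09226566 0.076     ]
3 [0.48807678 0.06628833 0.076     ]
4 [ 0.44943835 -0.05259006  0.076     ]
5 [ 0.53307084 -0.14549112  0.076     ]
win [ 0.52391455 -0.03104723  0.066     ]
```

```bash
cat >> h.py <<'E'
def plan(P,ydeg=None):
    o=readout.get_obs();r=R.from_rotvec(o['eef_rot']).as_matrix()
    sh=r.T@(np.array(P)-o['position'])*1000
    ang=np.rad2deg(np.arctan2(r[1,1],r[0,1]));sp=None
    if ydeg is not None: sp=-((ydeg-ang+90)%180-90)
    print('t',round(o['time_s'],2),'pos',np.round(o['position'],4),'tilt',np.round(r[:,2],3),'yang',round(ang,2),'j6',round(o['joints'][5],2),'w',round(o['width'],4))
    print('shift',np.round(sh,1),'spin',sp)
E
python3 - <<'E'
from fit import *
def ya(a,b,z=.066):
    p=atz(t,T3(*b),z)-atz(t,T3(*a),z);return np.rad2deg(np.arctan2(p[1],p[0]))
print('y edges',ya((45,72),(378,38))+90,ya((120,442),(378,415))+90,ya((165,272),(322,260),.07)+90,ya((180,428),(335,412),.07)+90)
print('x edges',ya((65,305),(45,72)),ya((120,442),(112,310)),ya((405,270),(378,38)),ya((378,415),(365,285)))
plan([.655,-.12,.30],312)
for nm,uv,z in[('san',(435/1.5625,380/1.5625),.1),('spray',(412,140),.1),('mug',(575,180),.1),('mouse',(578/1.5625,298/1.5625),.03)]:
    uv=np.array(uv); uv=uv/1.5625 if nm in('spray','mug') else uv
    print(nm,atz(t,uv,z))
E
```

```text
tab (array([ 0.52257001, -0.01071562,  0.09772165]), np.float64(0.002180564322023123))
tab (array([ 0.52483086, -0.05003424,  0.09984982]), np.float64(0.0019120357863984748))
redtop (array([ 0.65383323, -0.11951096,  0.07064169]), np.float64(0.0017936198652650623))
y edges 4.352074167600179 4.355330916944595 2.8112570403122703 4.275831882057645
x edges 3.3801643326702586 1.8821144565135033 4.712517801670206 3.9069937070625627
t 0.1 pos [0.2733 0.5616 0.214 ] tilt [-0.001 -0.001 -1.   ] yang 64.06 j6 -0.0 w 0.0921
shift [-641.5 -446.   -85.5] spin -67.94348450117354
san [ 0.39126059 -0.06319213  0.1       ]
spray [ 0.76875847 -0.03901953  0.1       ]
mug [ 0.69941252 -0.2964838   0.1       ]
mouse [ 0.51430667 -0.31169577  0.03      ]
```

Emit:
move_arm --targets '[0,0,-28,0,60,0,0,-28,0,40,0,0,-29,0,26,-32,-22.3,0,0,26,-32,-22.3,0,0,26]' --force 15

```text
time_s: 0.52
position: [0.3116, 0.4949, 0.3011]
eef_rot: [0.7, 3.062, 0.005]
ft_force: [0.1, -0.5, -0.7]
width: 0.0609
finger_force: 0.0
```

Emit:
move_arm --targets '[-32,-22.3,0,0,26,-32,-22.3,0,0,26,-32,-22.3,0,0,26,-32,-22.3,0,0,26,-32,-22.3,0,0,26]'

```text
time_s: 0.93
position: [0.4069, 0.3218, 0.2994]
eef_rot: [-0.705, -3.061, 0.0]
ft_force: [1.1, 0.2, -0.5]
width: 0.0273
finger_force: 0.0
```

Emit:
move_arm --targets '[-32,-22.3,0,0,26,-32,-22.3,0,0,26,-32,-22.3,0,0,26,-32,-22.3,0,0,26,-32,-22.3,0,0,26]'

```text
time_s: 1.35
position: [0.502, 0.1515, 0.2995]
eef_rot: [-0.705, -3.061, 0.0]
ft_force: [0.9, 0.3, -0.3]
width: 0.026
finger_force: 0.0
```

Emit:
move_arm --targets '[-32,-22.3,0,0,26,-32,-22.3,0,0,26,-32,-22.3,0,0,26,-32,-22.3,0,0,26,-32,-22.3,0,0,26]'

```text
time_s: 1.77
position: [0.5972, -0.0188, 0.2993]
eef_rot: [-0.705, -3.061, 0.0]
ft_force: [0.3, 0.7, -0.1]
width: 0.0259
finger_force: 0.0
```

Emit:
move_arm --targets '[-32,-22.3,0,0,26,-32,-22.3,0,0,26,-32,-22.3,0,0,26,0,0,0,-7,26,0,0,0,-7,26]'

```text
time_s: 2.18
position: [0.6542, -0.1213, 0.2983]
eef_rot: [-0.323, -3.123, 0.0]
ft_force: [-0.4, 0.5, -0.3]
width: 0.026
finger_force: 0.0
```

Emit:
move_arm --targets '[0,0,0,-7,26,0,0,0,-7,26,0,0,0,-7,26,0,0,0,-7,26,0,0,0,-7,26]'

```text
time_s: 2.6
position: [0.6536, -0.119, 0.2991]
eef_rot: [0.637, -3.075, -0.001]
ft_force: [-0.5, -0.3, 0.6]
width: 0.0259
finger_force: 0.0
```

Emit:
move_arm --targets '[0,0,0,-7,26,0,0,0,-7,26,0,0,0,-5,26,0,0,0,0,26,0,0,0,0,26]'

```text
time_s: 3.02
position: [0.6536, -0.119, 0.2992]
eef_rot: [1.123, -2.934, -0.001]
ft_force: [-1.0, 0.3, 0.4]
width: 0.0264
finger_force: 0.0
```

```bash
python3 - <<'E'
from h import *
plan([.6545,-.1195,.052],312)
E
```

```text
t 3.02 pos [ 0.6536 -0.119   0.2992] tilt [-0.001  0.    -1.   ] yang 131.89 j6 -2.48 w 0.0264
shift [ -0.4  -1.1 247.2] spin -0.1126933050891239
```

Emit:
move_arm --targets '[-0.5,-1,38,0,26,0,0,38,0,26,0,0,38,0,26,0,0,38,0,26,0,0,38,0,26]'

```text
time_s: 3.43
position: [0.6546, -0.1194, 0.108]
eef_rot: [-1.122, 2.934, -0.0]
ft_force: [-0.4, -0.3, 0.8]
width: 0.0261
finger_force: 0.0
```

Emit:
move_arm --targets '[0,0,19,0,26,0,0,19,0,26,0,0,19,0,26,0,0,0,0,26,0,0,0,0,26]'

```text
time_s: 3.85
position: [0.6541, -0.1193, 0.0517]
eef_rot: [1.124, -2.932, -0.002]
ft_force: [0.9, 0.2, 0.1]
width: 0.0265
finger_force: 0.0
```

Emit:
move_arm --targets '[0,0,0,0,18,0,0,0,0,10,0,0,0,0,8,0,0,0,0,8,0,0,0,0,8]' --force 8

```text
time_s: 4.27
position: [0.6569, -0.1205, 0.0543]
eef_rot: [-1.125, 2.929, -0.005]
ft_force: [3.7, -3.4, -3.3]
width: 0.0113
finger_force: 8.0
```

```bash
python3 - <<'E'
from h import *
plan([.6545,-.1195,.052],312)
# rows of the arc: local shifts
c=np.array([.5717,-.0266])
r0=R.from_rotvec(readout.get_obs()['eef_rot']).as_matrix()
p=readout.get_obs()['position'][:2];v=p-c;print(np.hypot(*v)*1000,np.rad2deg(np.arctan2(v[1],v[0])))
th=np.deg2rad(6.4);a0=np.arctan2(v[1],v[0])
dp=.125*np.array([np.cos(a0-th)-np.cos(a0),np.sin(a0-th)-np.sin(a0)])
print(r0.T@np.array([dp[0],dp[1],0])*1000)
E
```

```text
t 4.27 pos [ 0.6569 -0.1205  0.0543] tilt [ 0.005 -0.002 -1.   ] yang 132.03 j6 -2.49 w 0.0113
shift [1.2 2.4 2.3] spin 0.033876955826656285
126.79897028704792 -47.75418528912457
[13.93635685  0.72745728 -0.03591451]
```

Emit:
move_arm --targets '[6.9,-1.5,0,3.2,8,13.9,0.75,0,6.4,8,13.9,0.75,0,6.4,8,13.9,0.75,0,6.4,8,13.9,0.75,0,6.4,8]'

```text
time_s: 4.68
position: [0.6016, -0.1496, 0.0542]
eef_rot: [-0.352, 3.12, -0.0]
ft_force: [-1.9, 5.0, 3.3]
width: 0.0117
finger_force: 8.0
```

Emit:
move_arm --targets '[13.9,0.75,0,6.4,8,13.9,0.75,0,6.4,8,13.9,0.75,0,6.4,8,13.9,0.75,0,6.4,8,13.9,0.75,0,6.4,8]'

```text
time_s: 5.1
position: [0.5332, -0.1464, 0.0542]
eef_rot: [0.521, 3.095, 0.001]
ft_force: [3.3, 5.4, 2.1]
width: 0.0119
finger_force: 8.0
```

Emit:
move_arm --targets '[6.9,0.2,0,3.2,8,0,0,0,0,8,0,0,0,0,8,0,0,0,0,8,0,0,0,0,8]'

```text
time_s: 5.52
position: [0.5279, -0.1444, 0.0541]
eef_rot: [0.595, 3.081, -0.0]
ft_force: [-0.1, 2.0, 9.0]
width: 0.0116
finger_force: 8.0
```

```bash
python3 - <<'E'
from h import *
plan([.6545,-.1195,.052],312)
p=readout.get_obs()['position'][:2]
# circle centre from chord: start p0, end p with r=.125
p0=np.array([.6569,-.1205]);m=(p0+p)/2;h=p-p0;L=np.hypot(*h)
n=np.array([h[1],-h[0]])/L;c=m+n*np.sqrt(.125**2-(L/2)**2);print(c)
for q in(p0,p):print(np.rad2deg(np.arctan2(*(q-c)[::-1])))
E
```

```text
t 5.52 pos [ 0.5279 -0.1444  0.0541] tilt [ 0.003 -0.001 -1.   ] yang 68.13 j6 -1.46 w 0.0116
shift [-108.2   70.2    2.5] spin -63.8693626570124
[ 0.57303195 -0.02781154]
-47.86000525744351
-111.14334490533876
```

Emit:
move_arm --targets '[0,0,0,0,18,0,0,0,0,26,0,0,0,0,26,0,0,-20,0,26,0,0,-25,0,26]'

```text
time_s: 5.93
position: [0.5244, -0.1436, 0.0963]
eef_rot: [-0.596, -3.08, -0.0]
ft_force: [0.2, 0.2, 0.0]
width: 0.026
finger_force: 0.0
```

Emit:
move_arm --targets '[0,0,-21,0,26,0,0,0,0,26,0,0,0,0,26,0,0,0,0,26,0,0,0,0,26]'

```text
time_s: 6.35
position: [0.5252, -0.1438, 0.1174]
eef_rot: [-0.597, -3.082, -0.0]
ft_force: [0.4, -0.2, 0.1]
width: 0.0257
finger_force: 0.0
```

```bash
python3 - <<'E'
from h import *
import pickle
plan([.6513,-.1252,.12],128.8)
c=cap('top');s=cap('scene');pickle.dump({'top':c,'scene':s},open('c2.pkl','wb'))
im=c['color'][100:260,190:340,::-1];im2=s['color'][160:270,180:325,::-1]
im=cv2.resize(im,None,fx=2.6,fy=2.6,interpolation=2);im2=cv2.resize(im2,None,fx=2.6,fy=2.6,interpolation=2)
o=np.zeros((416,800,3),'uint8');o[:im.shape[0],:im.shape[1]]=im;o[:im2.shape[0],400:400+im2.shape[1]]=im2
cv2.imwrite('pics/c2.png',np.clip(o*1.5,0,255).astype('uint8'))
E
```

```text
t 6.35 pos [ 0.5252 -0.1438  0.1174] tilt [-0.002  0.    -1.   ] yang 68.06 j6 -1.46 w 0.0257
shift [-110.    64.3   -2.8] spin -60.736671592525596
```

View pics/c2.png

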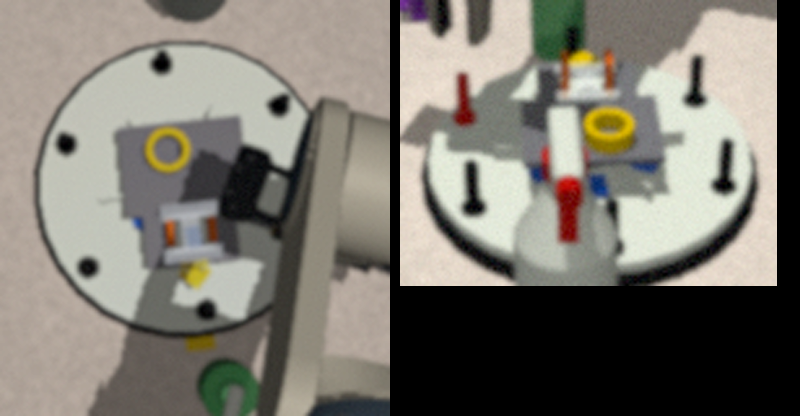

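The red peg has moved one step (now on the tray side, right view (464,75)). The next black peg stands at left view (278,104), as predicted.

Emit:
move_arm --targets '[-22,12.9,0,0,26,-22,12.9,0,0,26,-22,12.9,0,0,26,-22,12.9,0,0,26,-22,12.9,0,0,26]'

```text
time_s: 6.87
position: [0.6528, -0.1249, 0.1175]
eef_rot: [-0.598, -3.083, 0.0]
ft_force: [0.8, 0.2, 0.5]
width: 0.0263
finger_force: 0.0
```

Emit:
move_arm --targets '[0,0,0,-7,26,0,0,0,-7,26,0,0,0,-7,26,0,0,0,-7,26,0,0,0,-7,26]'

```text
time_s: 7.28
position: [0.6516, -0.1251, 0.1174]
eef_rot: [0.367, -3.118, -0.001]
ft_force: [-0.7, 0.3, 0.1]
width: 0.026
finger_force: 0.0
```

Emit:
move_arm --targets '[0,0,0,-7,26,0,0,0,-7,26,0,0,0,-7,26,0,0,0,-4.7,26,0,0,0,0,26]'

```text
time_s: 7.7
position: [0.6517, -0.1251, 0.1175]
eef_rot: [1.048, -2.96, -0.001]
ft_force: [-0.2, 1.3, 0.2]
width: 0.0259
finger_force: 0.0
```

```bash
python3 - <<'E'
from h import *
plan([.6513,-.1252,.053],128.8)
c=cap('top');s=cap('scene')
m=cv2.inRange(cv2.cvtColor(s['color'],cv2.COLOR_RGB2HSV),(0,120,30),(8,255,255))|cv2.inRange(cv2.cvtColor(s['color'],cv2.COLOR_RGB2HSV),(172,120,30),(180,255,255))
y,x=np.nonzero(m[180:215,185:225]);print(x.mean()+185,y.min()+180,y.max()+180)
E
```

```text
t 7.7 pos [ 0.6517 -0.1251  0.1175] tilt [-0.001  0.    -1.   ] yang 128.97 j6 -2.44 w 0.0259
shift [ 0.3  0.1 64.5] spin 0.1745103007129103
203.80898876404495 188 207
```

Emit:
move_arm --targets '[0,0,22,0,26,0,0,21,0,26,0,0,21,0,26,0,0,0,0,26,0,0,0,0,16]'

```text
time_s: 8.22
position: [0.6511, -0.1251, 0.0535]
eef_rot: [1.039, -2.962, -0.002]
ft_force: [0.0, -0.2, 0.5]
width: 0.0212
finger_force: 0.0
```

Emit:
move_arm --targets '[0,0,0,0,8,0,0,0,0,8,0,0,0,0,8,0,0,0,0,8,7,0.3,0,3.2,8]'

```text
time_s: 8.63
position: [0.6473, -0.1285, 0.0555]
eef_rot: [-0.96, 2.99, 0.0]
ft_force: [-3.3, 4.0, 3.6]
width: 0.0117
finger_force: 8.0
```

Emit:
move_arm --targets '[14,0.8,0,6.45,8,14,0.8,0,6.45,8,14,0.8,0,6.45,8,14,0.8,0,6.45,8,14,0.8,0,6.45,8]'

```text
time_s: 9.05
position: [0.5815, -0.1526, 0.0555]
eef_rot: [-0.081, 3.138, -0.0]
ft_force: [0.2, 5.3, 0.2]
width: 0.0116
finger_force: 8.0
```

Emit:
move_arm --targets '[14,0.8,0,6.45,8,14,0.8,0,6.45,8,14,0.8,0,6.45,8,14,0.8,0,6.45,8,7,0.2,0,3.2,8]'

```text
time_s: 9.47
position: [0.5193, -0.1407, 0.0555]
eef_rot: [0.708, 3.059, -0.001]
ft_force: [-1.4, -2.4, -2.3]
width: 0.0117
finger_force: 8.0
```

Emit:
move_arm --targets '[0,0,0,0,8,0,0,0,0,8,0,0,0,0,8,0,0,0,0,8,0,0,0,0,8]'

```text
time_s: 9.88
position: [0.5213, -0.1415, 0.0554]
eef_rot: [0.693, 3.062, -0.002]
ft_force: [-3.1, -4.9, 3.9]
width: 0.0114
finger_force: 8.0
```

```bash
python3 - <<'E'
from h import *
import pickle
plan([.6513,-.1252,.053],128.8)
p=readout.get_obs()['position'][:2];v=p-np.array([.573,-.0278]);print(np.hypot(*v),np.rad2deg(np.arctan2(v[1],v[0]))-60)
c=cap('top');s=cap('scene');pickle.dump({'top':c,'scene':s},open('c3.pkl','wb'))
im=c['color'][170:260,225:325,::-1];im2=s['color'][155:245,190:290,::-1]
o=cv2.resize(np.hstack([im,im2]),None,fx=4,fy=4,interpolation=2)
cv2.imwrite('pics/c3.png',np.clip(o*1.7,0,255).astype('uint8'))
E
```

```text
t 9.88 pos [ 0.5213 -0.1415  0.0554] tilt [ 0.002 -0.002 -1.   ] yang 64.49 j6 -1.39 w 0.0114
shift [-110.3   70.7    2.6] spin -64.30883770904174
0.12489840415407268 -174.45182752713012
```

View pics/c3.png

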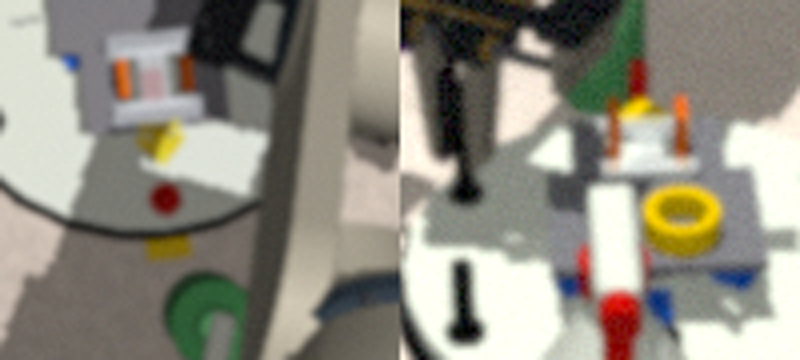

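Red peg (left view (165,199)) lies on the line from cover (151,78) through arrow (161,143) to the yellow block (170,247), so it is lined up and the cover is still clipped on. I'll release and move to the cover.

Emit:
move_arm --targets '[0,0,0,0,18,0,0,0,0,26,0,0,0,0,26,0,0,-20,0,26,0,0,-25,0,26]'

```text
time_s: 10.4
position: [0.5189, -0.1397, 0.0985]
eef_rot: [-0.696, -3.06, -0.001]
ft_force: [0.9, -0.2, 0.6]
width: 0.0259
finger_force: 0.0
```

Emit:
move_arm --targets '[0,0,-30,0,70,0,0,-30,0,70,0,0,0,0,70,0,0,0,0,70,0,0,0,0,70]'

```text
time_s: 10.82
position: [0.5198, -0.14, 0.1591]
eef_rot: [-0.698, -3.063, -0.0]
ft_force: [-0.5, -0.4, -0.3]
width: 0.0576
finger_force: 0.0
```

```bash
python3 - <<'E'
from h import *
plan([.5243,-.031,.15],94.5)
c=cap('top')
a=atz(c,(266.25,219.75),.045);b=atz(c,(267.5,231.75),.015);w=atz(c,(262.75,189.5),.07)
print(a,b,w,[np.rad2deg(np.arctan2(*(w-q)[1::-1])) for q in(a,b)])
E
```

```text
t 10.82 pos [ 0.5198 -0.14    0.1591] tilt [-0.  0. -1.] yang 64.33 j6 -1.39 w 0.0576
shift [ 43.2 100.2   9.2] spin -30.16540535945549
[ 0.44759026 -0.0379695   0.045     ] [ 0.415696   -0.04168218  0.015     ] [ 0.52349407 -0.03034304  0.07      ] [np.float64(5.73755368572827), np.float64(6.004785662452528)]
```

Emit:
move_arm --targets '[10.8,25,0,0,70,10.8,25,0,0,70,10.8,25,0,0,70,10.8,25,0,0,70,0,0,0,-6.1,70]'

```text
time_s: 11.28
position: [0.5234, -0.0277, 0.1579]
eef_rot: [-0.536, -3.092, -0.002]
ft_force: [-0.8, 0.1, 0.6]
width: 0.07
finger_force: 0.0
```

Emit:
move_arm --targets '[0,0,0,-6.1,70,0,0,0,-6.1,70,0,0,0,-6.1,70,0,0,0,-6.2,70,0,0,0,0,70]'

```text
time_s: 11.7
position: [0.5235, -0.0312, 0.158]
eef_rot: [0.143, -3.136, -0.0]
ft_force: [0.5, 0.5, 0.2]
width: 0.0701
finger_force: 0.0
```

```bash
python3 - <<'E'
from h import *
plan([.5243,-.031,.075],95)
E
```

```text
t 11.7 pos [ 0.5235 -0.0312  0.158 ] tilt [-0.003  0.    -1.   ] yang 95.21 j6 -1.72 w 0.0701
shift [-1.1  0.1 83. ] spin 0.20849720303738195
```

Emit:
move_arm --targets '[-1,0,25,0,70,0,0,25,0,70,0,0,18,0,70,0,0,14,0,70,0,0,0,0,62]'

```text
time_s: 12.12
position: [0.5226, -0.0311, 0.074]
eef_rot: [0.129, -3.133, -0.001]
ft_force: [0.1, 0.1, -0.4]
width: 0.0649
finger_force: 0.0
```

Emit:
move_arm --targets '[0,0,0,0,50,0,0,0,0,40,0,0,0,0,28,0,0,0,0,28,0,0,0,0,28]' --force 15

```text
time_s: 12.53
position: [0.526, -0.0313, 0.0784]
eef_rot: [-0.134, 3.137, -0.0]
ft_force: [-0.4, -1.2, 2.2]
width: 0.032
finger_force: 4.0
```

Emit:
move_arm --targets '[0,0,0,0,28,0,0,0,0,28,0,0,0,0,28,0,0,0,0,28,0,0,0,0,28]'

```text
time_s: 12.95
position: [0.526, -0.0313, 0.0785]
eef_rot: [-0.134, 3.137, -0.0]
ft_force: [-1.6, 0.2, 6.2]
width: 0.0308
finger_force: 15.0
```

Fully squeezed (31 mm). Now I lift and look.

Emit:
move_arm --targets '[0,0,-8,0,28,0,0,-12,0,28,0,0,-20,0,28,0,0,-25,0,28,0,0,-25,0,28]'

```text
time_s: 13.37
position: [0.5248, -0.0312, 0.1686]
eef_rot: [0.134, -3.138, -0.0]
ft_force: [0.0, -0.6, -0.3]
width: 0.0307
finger_force: 15.0
```

Emit:
move_arm --targets '[0,0,-25,0,28,0,0,0,0,28,0,0,0,0,28,0,0,0,0,28,0,0,0,0,28]'

```text
time_s: 13.78
position: [0.5245, -0.0312, 0.1915]
eef_rot: [0.134, -3.137, -0.0]
ft_force: [0.3, 0.4, -1.0]
width: 0.0304
finger_force: 15.0
```

```bash
python3 - <<'E'
from h import *
import pickle
plan([.43,-.335,.19],95)
c=cap('top');s=cap('scene');pickle.dump({'top':c,'scene':s},open('c4.pkl','wb'))
im=c['color'][140:270,210:410,::-1];im2=s['color'][100:230,90:290,::-1]
o=cv2.resize(np.hstack([im,im2]),None,fx=2,fy=2,interpolation=2)
cv2.imwrite('pics/c4.png',np.clip(o*1.7,0,255).astype('uint8'))
E
```

```text
t 13.78 pos [ 0.5245 -0.0312  0.1915] tilt [-0.002  0.    -1.   ] yang 94.91 j6 -1.72 w 0.0304
shift [ 120.1 -294.6    1.7] spin -0.09411993751693615
```

View pics/c4.png

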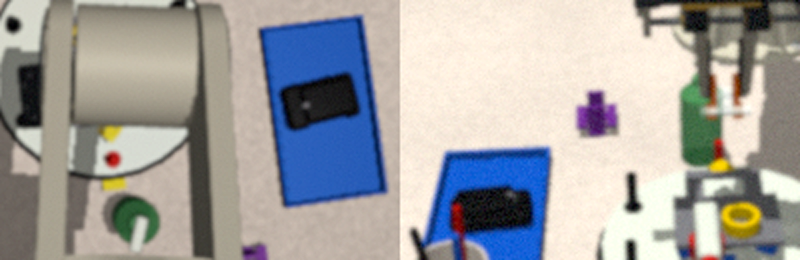

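The cover is in the gripper. The near half of the tray (left view around (330,165)) is free, and the red peg at (113,158) is still in line with the arrow (110,132). I'll check the mouse's near edge.

```bash
python3 - <<'E'
from h import *
import pickle
c=pickle.load(open('c4.pkl','rb'))['top']
T=np.array([.503,-.320]);e=np.deg2rad(5.6);M=np.array([[np.cos(e),np.sin(e)],[-np.sin(e),np.cos(e)]])
for x,y,z in[(293,129,.015),(357,117,.015),(281,93,.03),(350,74,.03),(286,206,.009),(386,191,.009),(260,30,.018),(361,16,.018)]:
    print(np.round(M@(atz(c,(210+x/2,140+y/2),z)[:2]-T),3))
plan([.4314,-.327,.19],95.6)
E
```

```text
[-0.019  0.044]
[-0.015 -0.044]
[0.029 0.057]
[ 0.043 -0.038]
[-0.119  0.065]
[-0.118 -0.073]
[0.115 0.07 ]
[ 0.118 -0.068]
t 13.88 pos [ 0.5246 -0.0312  0.1914] tilt [-0.002  0.    -1.   ] yang 94.91 j6 -1.72 w 0.03
shift [ 118.1 -286.7    1.6] spin -0.6946606982513401
```

Emit:
move_arm --targets '[10,-25,0,-0.7,28,14.3,-35.7,0,0,28,14.3,-35.7,0,0,28,14.3,-35.7,0,0,28,14.3,-35.7,0,0,28]'

```text
time_s: 14.3
position: [0.4735, -0.206, 0.1918]
eef_rot: [0.155, -3.137, -0.001]
ft_force: [0.6, -0.8, -1.3]
width: 0.0306
finger_force: 15.0
```

Emit:
move_arm --targets '[14.3,-35.7,0,0,28,14.3,-35.7,0,0,28,12,-29,0,0,28,7.5,-18.7,0,0,28,0,0,0,0,28]'

```text
time_s: 14.72
position: [0.4369, -0.3312, 0.1917]
eef_rot: [0.149, -3.137, 0.001]
ft_force: [-0.5, 0.5, -0.2]
width: 0.0302
finger_force: 15.0
```

```bash
python3 - <<'E'
from h import *
plan([.434,-.327,.034],95.6)
E
```

```text
t 14.72 pos [ 0.4369 -0.3312  0.1917] tilt [-0.001 -0.    -1.   ] yang 95.44 j6 -2.32 w 0.0302
shift [  2.3   4.5 157.7] spin -0.16304172613305923
```

Emit:
move_arm --targets '[2.3,4.5,0,0,28,0,0,35,0,28,0,0,35,0,28,0,0,35,0,28,0,0,20,0,28]'

```text
time_s: 15.13
position: [0.434, -0.3207, 0.0642]
eef_rot: [0.155, -3.135, -0.005]
ft_force: [0.3, -0.1, -0.7]
width: 0.0308
finger_force: 15.0
```

Emit:
move_arm --targets '[0,0,15,0,28,0,0,8,0,28,0,0,6,0,28,0,0,3,0,28,0,0,0,0,28]'

```text
time_s: 15.55
position: [0.4359, -0.3233, 0.0357]
eef_rot: [-0.154, 3.138, 0.0]
ft_force: [0.3, 0.2, -0.4]
width: 0.0302
finger_force: 15.0
```

Emit:
move_arm --targets '[0,0,1.5,0,28,0,0,0,0,28,0,0,1.5,0,28,0,0,0,0,28,0,0,0,0,28]'

```text
time_s: 15.97
position: [0.4357, -0.3239, 0.0329]
eef_rot: [-0.153, 3.137, -0.001]
ft_force: [0.5, 0.5, -1.6]
width: 0.0303
finger_force: 15.0
```

Emit:
move_arm --targets '[0,0,1.5,0,28,0,0,0,0,28,0,0,1.5,0,28,0,0,0,0,28,0,0,0,0,28]'

```text
time_s: 16.38
position: [0.4361, -0.324, 0.0307]
eef_rot: [-0.153, 3.137, -0.001]
ft_force: [-1.7, 1.8, 13.8]
width: 0.031
finger_force: 15.0
```

Emit:
move_arm --targets '[0,0,-1,0,32,0,0,0,0,36,0,0,0,0,41,0,0,0,0,46,0,0,0,0,52]'

```text
time_s: 16.8
position: [0.4356, -0.3237, 0.0304]
eef_rot: [0.154, -3.138, -0.0]
ft_force: [-0.2, 0.6, -0.4]
width: 0.0504
finger_force: 0.0
```

Emit:
move_arm --targets '[0,0,0,0,58,0,0,0,0,64,0,0,0,0,64,0,0,-10,0,64,0,0,-30,0,64]'

```text
time_s: 17.22
position: [0.4333, -0.322, 0.0682]
eef_rot: [0.153, -3.133, -0.007]
ft_force: [0.3, 0.5, 0.2]
width: 0.0638
finger_force: 0.0
```

Emit:
move_arm --targets '[0,0,-40,0,64,0,0,-40,0,64,0,0,-40,0,64,0,0,-40,0,64,0,0,-40,0,64]'

```text
time_s: 17.63
position: [0.4351, -0.3234, 0.2735]
eef_rot: [-0.154, 3.137, -0.001]
ft_force: [1.2, 0.6, -0.5]
width: 0.0639
finger_force: 0.0
```

Emit:
move_arm --targets '[0,40,0,0,64,0,40,0,0,64,0,40,0,0,64,0,40,0,0,64,0,40,0,0,64]'

```text
time_s: 18.05
position: [0.4152, -0.1231, 0.2714]
eef_rot: [-0.152, 3.137, -0.0]
ft_force: [1.8, 0.1, 0.6]
width: 0.0639
finger_force: 0.0
```

Emit:
move_arm --targets '[0,40,0,0,64,0,40,0,0,64,0,40,0,0,64,0,40,0,0,64,0,40,0,0,64]'

```text
time_s: 18.47
position: [0.3957, 0.0761, 0.2715]
eef_rot: [-0.153, 3.137, 0.0]
ft_force: [0.7, -0.8, -0.4]
width: 0.0638
finger_force: 0.0
```

```bash
python3 - <<'E'
from h import *
plan([.4314,-.327,.19],95.6)
c=cap('top');s=cap('scene')
im=c['color'][140:270,210:410,::-1];im2=s['color'][100:270,90:300,::-1]
o=np.zeros((440,800,3),'uint8');a=cv2.resize(im,(400,260),interpolation=2);b=cv2.resize(im2,(400,324),interpolation=2)
o[:260,:400]=a;o[:324,400:]=b
cv2.imwrite('pics/c5.png',np.clip(o*1.6,0,255).astype('uint8'))
E
```

```text
t 18.47 pos [0.3957 0.0761 0.2715] tilt [ 0.001  0.    -1.   ] yang 95.59 j6 -1.48 w 0.0638
shift [   3.8 -404.7   81.5] spin -0.006971518945704247
```

View pics/c5.png

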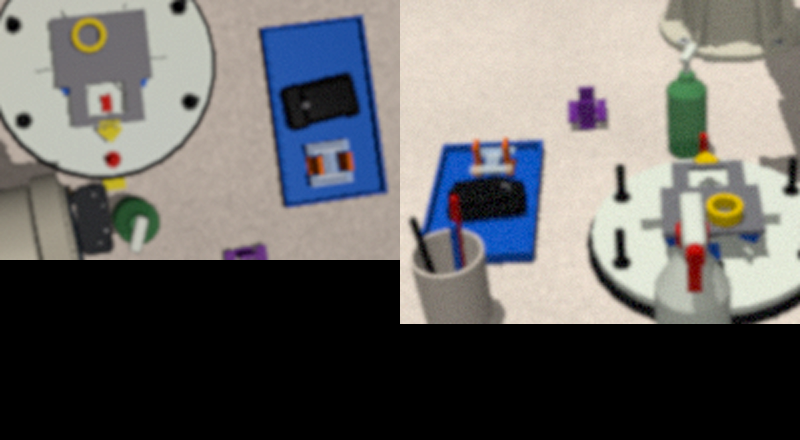

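The cover stands upright in the tray at left view (330,163), clear of the mouse. The red peg (113,158) lines up with the arrow (110,130) and the block (114,183), and nothing else has moved.

```bash
python3 -c "
from workcell import job;print(job.sign_off())"
```

```text
the job is handed in; nothing more can be done
None
```

The job is handed in: in the last pictures the red peg lines up with the arrow and the cover stands upright on the tray floor, clear of the mouse, with nothing else visibly moved; sign-off returned no verdict.

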